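# Put the drying boards in the rack

## Robot

A 6-joint arm with a two-finger parallel gripper is mounted at the origin on the work surface. World frame = base frame: x ahead of the robot, y to its left, z up, the work surface at z = 0. Lengths are in m, angles in rad, forces in N, time in s.
With the tool pointing down it reaches from about 0.225 to 0.875 m from the base axis. Payload 3.4 kg.
Tool frame: the origin (TCP) lies at the very end of the fingers, on their centre line; the grasp point (between the pads) lies 19 mm behind it; x points along the fingers, z is the direction in which the jaws open and shut, and the axes are right-handed (so a half turn about x gives the same grasp; the last joint's range is limited). The gripper opens to 85 mm and grips with 20 to 120 N. Pads are 22 mm wide; open, the fingers measure 114 mm over their backs; the gripper's body (76 mm by 85 mm) begins 54 mm behind the grasp point. The pads swing forward as they close: fully open they stand 13 mm farther back than shut.
Start: joints at [1.11, 0.276, 1.505, -0, 1.361, -0.121], TCP at [0.192, 0.542, 0.193] pointing down, gripper open.
Joint ranges: [-2.89, 2.89], [-0.75, 2.08], [0.22, 2.7], [-1.18, 4.32], [0.11, 2.71], [-2.7, 2.7]. Speed limits (rad/s): [2.57, 2.57, 3.14, 3.14, 3.14, 3.14].

## Interface

Orientations are given as [roll, pitch, yaw] about the fixed x, y, z axes, in that order (R = Rz(yaw) Ry(pitch) Rx(roll)).
In Python, from cell import bot gives the robot as it stands.
- The arm moves only by the tool play_rows, never from a script. Its argument "commands" is a list of rows, each a list of 3 entries, a list of its own where there are three numbers: the finger opening in cm, from 0 to 8.54, then the shift along the tool's x, y, z in cm, then the turn about the tool's x in degrees. In form: [[grip, [tx, ty, tz], twist], ...]. A call has exactly 10 rows; each row is the pose to reach, as a shift and turn from the pose commanded when the call began, along the tool's axes at that moment; what a row does not reach only later rows make up. A row lasts 1/10 s, in which the tool goes at most 50 mm and 8.59 degrees, less where a joint would pass 70% of its speed; a pose out of reach is approached as far as the arm can. A call with a gripper value outside its range is refused whole. The fingers move at their own pace and stop on an object; "grip_force" is the grip in N (left out, the last holds). Time passes only in rows, so rows that repeat a pose let the fingers close, or fill a call up. It gives the time, the measured TCP pose, the force and the opening at its end, in the units of the state.
- bot.sense(): the state, without advancing time (a new reading comes with each control period).
- bot.read_camera(name): name is "side" or "top" or "wrist"; returns the picture (480x640x3 uint8, red, green, blue); there is no depth.
- bot.camera_info(name): a dict with "camera_matrix" (3x3 intrinsics, pixels), "cam_to_world" (4x4, takes a point from camera to world coordinates). Camera axes: x right, y down, z forward; pixel columns grow to the right and rows downward; lengths in m; the calibration is good to about 2 mm. A picture is of the moment at which its call begins: read the wrist's pose just before it. camera_info takes no time and is no camera call; for the wrist camera it gives the pose at the moment of the call.
- bot.job_done(): hands the job in, once; it reports no verdict.
The state is a dict: "time_s": time; "joint_positions": joint angles; "qvel": joint speeds; "joint_efforts": joint torques, N m; "eef_pos": TCP position; "tcp_rot": TCP orientation; "contact_force": force on the tool from outside, world axes, zero at the start; "torque": the same for the moment, N m; "opening": opening from 0.0 (shut) to 1.0 (fully open).
Only numpy, scipy, OpenCV 4.12 (cv2) and the standard library are available. Lean on these libraries where they do the work, as an engineer would, in place of code of your own. Each camera call takes 0.05 s, during which the arm holds its last target. There are 200 camera calls.

## Task

Two round wooden drying boards with handles are to go into the little wooden drying rack. First slide the larger round board, level and handle outwards, all the way into the middle slot; then slide the smaller round board the same way into the top slot, and let both rest flat on their ledges with their handles pointing straight out of the rack's mouth.

Things in the scene. Friction and masses are not known exactly. Their poses are not given: they have to be found in the camera images.
- large_board: Larger round board: wooden disc 116 mm across, 8 mm thick, 130 g. Origin: centre of its underside, z up. Its handle (16 mm wide, 8 thick) runs along -x to 150 mm from the origin and ends in a cork grip block 40 mm long (x), 16 wide (y: pinch it across this), 30 tall from the underside up, its middle 130 mm from the origin. A square board with the same handle lies near.
- small_board: Smaller round board: wooden disc 88 mm across, 8 mm thick, 90 g. Origin: centre of its underside, z up. Its handle (16 mm wide, 8 thick) runs along -x to 150 mm from the origin and ends in a cork grip block 40 mm long (x), 16 wide (y: pinch it across this), 30 tall from the underside up, its middle 130 mm from the origin. A square board with the same handle lies near.
- rack: Fixed open wooden rack 120 mm deep (x), 170 wide (y), 207 tall. Origin: on the table under its middle, z up. Mouth at x = -60 mm: boards slide in along +x; back bar at x = +66 mm. Ledge tops at z = 35 mm (bottom slot, holds a clay tile), 90 (middle), 145 (top); roof slats from 193. Slots 48 high, 142 wide, ledges with a 44 mm gap between. Board home: disc centred, or on to the back bar.
Not all that is in view belongs to the job. Leave any green or orange look-alike of the large_board alone.

How it is judged:
On the way, in this order (a step that is already met when the one before it is completed fails the run):
1. the larger round board is home in the middle slot and let go (x of large_board in the frame of rack between -0.025 and 0.03 m and y of large_board in the frame of rack between -0.022 and 0.022 m and z of large_board in the frame of rack between 0.084 and 0.098 m and angle between large_board's own z axis and vertical below 0.1 rad and angle between the x axis of large_board and the x axis of rack, either way round below 0.3 rad and linear speed of large_board below 0.02 m/s and contact force between large_board and the fingers below 0.05 N), for 0.2 s.
2. the smaller round board is home in the top slot and let go (x of small_board in the frame of rack between -0.025 and 0.03 m and y of small_board in the frame of rack between -0.022 and 0.022 m and z of small_board in the frame of rack between 0.139 and 0.153 m and angle between small_board's own z axis and vertical below 0.1 rad and angle between the x axis of small_board and the x axis of rack, either way round below 0.3 rad and linear speed of small_board below 0.02 m/s and contact force between small_board and the fingers below 0.05 N), for 0.2 s.
At the end, for the whole second after the job is handed in: Larger round board in the middle slot, smaller in the top slot: each disc's centre 25 mm short to 30 mm past the rack's origin in depth, within 22 mm sideways, underside -6 to +8 mm from the ledges, tilt below 0.1 rad, handle within 0.3 rad of straight out, at rest, released (all of step 1 and all of step 2); the robot touches nothing.
It also fails if it takes over 67 s, if anything falls off the work surface, if the arm or the gripper's body presses on something with over 40 N, if the wrist force passes 120 N, or if a joint passes its speed limit or range.

## Working session

There is one attempt and no reset: what is moved stays moved. The work goes in short steps, Python scripts to look and compute and a tool call to move; the robot and the scene stay as the last step left them, time stands still between calls to the robot, and variables do not carry over. Pictures are saved under pics/ and viewed, about 8 in all and at most 12, crops included, and the job is handed in when it is done.

Besides the shell and the picture viewer there is one more tool, called after "Emit:" in YAML: its name, and indented under it one key for each argument. play_rows: Moves the arm, as the interface text tells. Its arguments: {"type":"object","properties":{"commands":{"type":"array","items":{"type":"array"}},"grip_force":{"type":"number"}},"required":["commands"]}

```bash
ls; mkdir -p pics; python3 - <<'E'
from cell import bot
import cv2, numpy as np
np.set_printoptions(precision=4,suppress=True)
s=bot.sense();print(s)
for n in("side","top","wrist"):
    i=bot.camera_info(n);print(n,np.array(i["camera_matrix"]),np.array(i["cam_to_world"]))
    cv2.imwrite(f"pics/{n}0.png",cv2.cvtColor(bot.read_camera(n),cv2.COLOR_RGB2BGR))
E
```

```text
pics
{'time_s': 0.0, 'joint_positions': array([ 1.11  ,  0.2766,  1.5061,  0.    ,  1.3607, -0.121 ]), 'qvel': array([-0.0002, -0.0006,  0.0002,  0.0001,  0.0005,  0.0009]), 'joint_efforts': array([ -0.0013, -41.6797, -24.5798,  -0.0001,   0.0115,  -0.    ]), 'eef_pos': array([0.1914, 0.5416, 0.1917]), 'tcp_rot': array([ 3.0134,  1.569 , -2.0388]), 'contact_force': array([ 0.3245, -0.3105,  0.2382]), 'torque': array([-0.0127, -0.0638,  0.036 ]), 'opening': 1.0022610659318094}
side [[473.9413   0.     319.084 ]
 [  0.     473.9413 236.1224]
 [  0.       0.       1.    ]] [[ 0.9999  0.0113  0.0125  0.4534]
 [ 0.0007 -0.7683  0.6401 -0.9642]
 [ 0.0168 -0.64   -0.7682  1.0375]
 [ 0.      0.      0.      1.    ]]
top [[619.2227   0.     321.6884]
 [  0.     619.2227 240.112 ]
 [  0.       0.       1.    ]] [[-0.0304 -0.9813  0.1899  0.183 ]
 [-0.9994  0.0325  0.0081 -0.1494]
 [-0.0141 -0.1896 -0.9818  1.5835]
 [ 0.      0.      0.      1.    ]]
wrist [[420.1832   0.     325.0561]
 [  0.     420.1832 239.9584]
 [  0.       0.       1.    ]] [[ 0.3335  0.8997  0.2815  0.1196]
 [ 0.9427 -0.3176 -0.102   0.5673]
 [-0.0024  0.2994 -0.9541  0.3733]
 [ 0.      0.      0.      1.    ]]
```

View pics/top0.png

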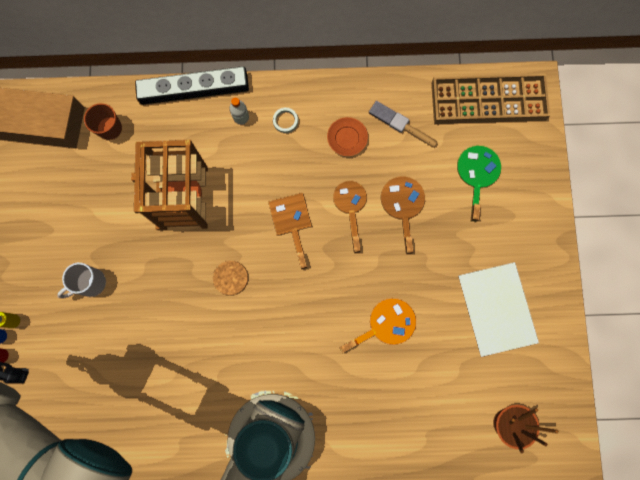

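View pics/side0.png

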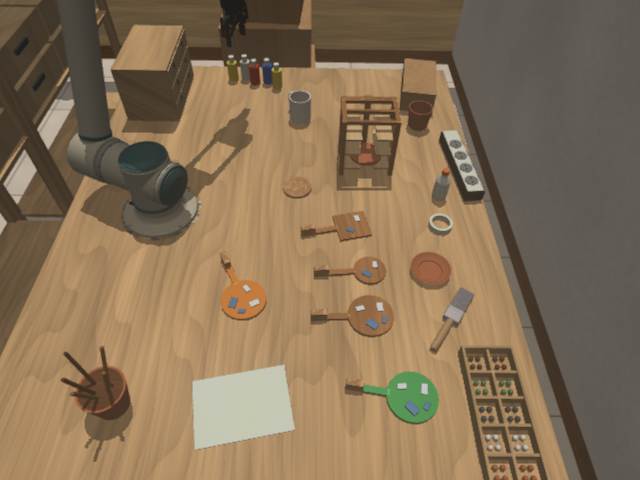

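```bash
cat > h.py <<'E'
import numpy as np, cv2
from cell import bot
np.set_printoptions(precision=4,suppress=True)
def ray(n,px,info=None):
    i=info or bot.camera_info(n);K=np.array(i["camera_matrix"]);T=np.array(i["cam_to_world"])
    p=np.atleast_2d(np.asarray(px,float)); d=np.c_[p,np.ones(len(p))]@np.linalg.inv(K).T@T[:3,:3].T
    return T[:3,3],d
def onz(n,px,z,info=None):
    o,d=ray(n,px,info); return o+d*((z-o[2])/d[:,2])[:,None]
def proj(n,P,info=None):
    i=info or bot.camera_info(n);K=np.array(i["camera_matrix"]);T=np.array(i["cam_to_world"])
    c=(np.atleast_2d(P)-T[:3,3])@T[:3,:3]; q=c@K.T; return q[:,:2]/q[:,2:]
E
python3 - <<'E'
from h import *
t=cv2.imread("pics/top0.png");s=cv2.imread("pics/side0.png")
a=cv2.resize(t[125:245,115:245],None,fx=3,fy=3,interpolation=cv2.INTER_CUBIC)
b=cv2.resize(s[85:205,320:420],None,fx=3,fy=3,interpolation=cv2.INTER_CUBIC)
c=cv2.resize(t[165:275,260:440],None,fx=3.2,fy=3.2,interpolation=cv2.INTER_CUBIC)[:, :]
im=np.zeros((600,800,3),np.uint8)
im[:360,:390]=a;im[:360,390:690]=b
c=cv2.resize(t[170:260,260:440],None,fx=2.6,fy=2.6);im[362:362+c.shape[0],:c.shape[1]]=c
cv2.imwrite("pics/crop1.png",im)
for n,p in(("top",[[403,198],[350,197],[291,214],[410,250],[356,249]]),("side",[[371,315],[370,270]])):print(n,onz(n,p,0.008))
E
```

```text
top [[ 0.5931 -0.3529  0.008 ]
 [ 0.6006 -0.2143  0.008 ]
 [ 0.56   -0.0584  0.008 ]
 [ 0.4543 -0.3633  0.008 ]
 [ 0.4615 -0.2243  0.008 ]]
side [[ 0.5995 -0.3599  0.008 ]
 [ 0.6064 -0.2223  0.008 ]]
```

View pics/crop1.png

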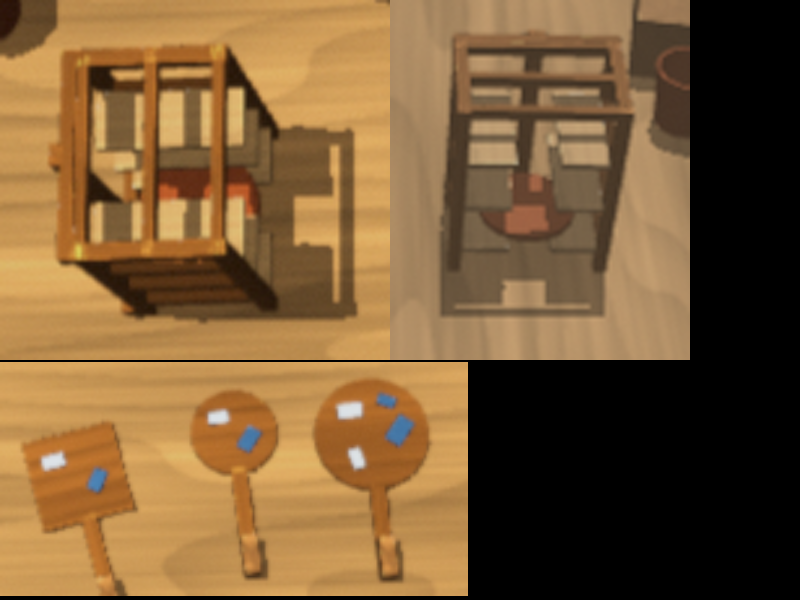

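```bash
python3 - <<'E'
from h import *
print("roof top", onz("top",[[189.5,140.5],[191,210],[135.7,142],[135,211.5]],0.207)[:,:2])
print("roof side",onz("side",[[343.3,122.3],[400.7,122.7],[341.7,97.7],[397.3,97.7]],0.207)[:,:2])
out=[]
for n in("top","side"):
    im=cv2.imread(f"pics/{n}0.png");hsv=cv2.cvtColor(im,cv2.COLOR_BGR2HSV)
    pts={"top":[(395,208),(341,200),(410,248)],"side":[(360,305),(362,273),(330,316)]}[n]
    for p in pts: print(n,p,hsv[p[1],p[0]])
    print("table",hsv[{"top":(230,380),"side":(250,340)}[n]], hsv[{"top":(180,320),"side":(340,330)}[n]])
    x0,y0,x1,y1={"top":(320,165,440,265),"side":(300,245,420,345)}[n]
    out.append(cv2.resize(im[y0:y1,x0:x1],None,fx=3.3,fy=3.3,interpolation=cv2.INTER_CUBIC))
    out.append(cv2.resize(cv2.merge([hsv[y0:y1,x0:x1,k] for k in range(3)]),None,fx=3.3,fy=3.3))
E
```

```text
roof top [[0.6973 0.1644]
 [0.5295 0.1593]
 [0.6981 0.291 ]
 [0.5303 0.2881]]
roof side [[0.5357 0.1519]
 [0.7002 0.1538]
 [0.5347 0.2727]
 [0.7034 0.277 ]]
top (395, 208) [  5  14 195]
top (341, 200) [ 15 194 175]
top (410, 248) [ 15 166 187]
table [ 17 148 181] [ 17 147 203]
side (360, 305) [ 13  58 162]
side (362, 273) [108  50 112]
side (330, 316) [ 14 135 147]
table [ 16 109 182] [ 16 107 162]
```

```bash
python3 - <<'E'
from h import *
for n,th,boxes in(("top",172,[(378,172,430,260),(330,175,376,258)]),("side",128,[(300,288,400,340),(305,252,392,287)])):
    im=cv2.imread(f"pics/{n}0.png");hsv=cv2.cvtColor(im,cv2.COLOR_BGR2HSV)
    for b in boxes:
        c=hsv[b[1]:b[3],b[0]:b[2]]
        m=((c[...,1]>th)|((c[...,1]<70)&(c[...,2]>140))|((c[...,0]>90)&(c[...,0]<130))).astype(np.uint8)
        m=cv2.morphologyEx(m,cv2.MORPH_CLOSE,np.ones((5,5)))
        N,l,st,ce=cv2.connectedComponentsWithStats(m);k=1+np.argmax(st[1:,4]);m=(l==k).astype(np.uint8)
        d=cv2.morphologyEx(m,cv2.MORPH_OPEN,cv2.getStructuringElement(cv2.MORPH_ELLIPSE,(15,15)))
        ct=max(cv2.findContours(d,cv2.RETR_EXTERNAL,cv2.CHAIN_APPROX_NONE)[0],key=len)[:,0]+np.array(b[:2])
        P=onz(n,ct,0.008)[:,:2].astype(np.float32)
        e=cv2.fitEllipse(P)
        h=(l>0)&(d==0)
        hh=np.argwhere((m>0)&(cv2.dilate(d,np.ones((5,5)))==0))[:,::-1]+np.array(b[:2])
        H=onz(n,hh,0.008)[:,:2]
        H=H[(np.hypot(*(H-e[0]).T)<.105)]
        print(n,st[k],"ellipse",e,"handle dir from centre",np.mean(H,0)-e[0],len(H))
E
python3 - <<'E'
import sys;sys.path.insert(0,'.')
from h import *
for n,p in(("top",[[410,246],[356,245]]),("side",[[318,312],[320,268]])):
    print(n,onz(n,p,0.03))
E
```

```text
top [   3    5   44   63 1579] ellipse ((0.5946951508522034, -0.3517855405807495), (0.11224903166294098, 0.1126035749912262), 131.6962127685547) handle dir from centre [-0.0844 -0.0046] 95
top [  3   6  34  56 980] ellipse ((0.6013338565826416, -0.21364229917526245), (0.08396938443183899, 0.08485097438097), 101.2557373046875) handle dir from centre [-0.0766 -0.0064] 125
side [  27    8   66   40 1530] ellipse ((0.5977814197540283, -0.3587927520275116), (0.11040222644805908, 0.11091361939907074), 106.78213500976562) handle dir from centre [-0.0826 -0.0047] 87
side [ 24   5  56  26 763] ellipse ((0.6040874719619751, -0.22031335532665253), (0.0808207243680954, 0.0835985615849495), 138.9193115234375) handle dir from centre [-0.0758 -0.0068] 95
top [[ 0.4609 -0.3609  0.03  ]
 [ 0.468  -0.2237  0.03  ]]
side [[ 0.4672 -0.3659  0.03  ]
 [ 0.4722 -0.2334  0.03  ]]
```

```bash
cat >> h.py <<'E'
from scipy.spatial.transform import Rotation as Ro
def goto(P,zyaw,start=None):
    """shift (cm, tool axes) and twist(deg) to TCP P, tool z axis at yaw zyaw (deg, mod 180)"""
    s=bot.sense(); R=Ro.from_euler('xyz',s["tcp_rot"]).as_matrix()
    z=R[:,2]; cur=np.degrees(np.arctan2(z[1],z[0])); d=(zyaw-cur+90)%180-90
    print("tcp",s["eef_pos"],"zyaw",cur,"q",s["joint_positions"],"open",s["opening"],"t",s["time_s"],"F",s["contact_force"])
    print("shift",(np.array(P)-s["eef_pos"])@R*100,"twist",-d, "tilt",R[2,0]); return R
E
python3 -c "
from h import *
R=goto([.466,-.362,.13],93.2);print(R)"
```

```text
tcp [0.1915 0.5417 0.1919] zyaw 70.52950545888024 q [ 1.11    0.2765  1.5058 -0.      1.3607 -0.121 ] open 0.9985428394337263 t 0.15 F [0.4572 0.4059 1.2079]
shift [  6.2905 -56.0077 -76.0435] twist -22.670494541119766 tilt -0.9999990011379948
[[-0.0006 -0.9428  0.3333]
 [-0.0013  0.3333  0.9428]
 [-1.      0.0002 -0.0014]]
```

Emit:
play_rows:
  commands:
    - [8.5,[-4,-3,-4],8]
    - [8.5,[-4,-6,-8],16]
    - [8.5,[-4,-9,-12],24]
    - [8.5,[-4,-12,-16],32]
    - [8.5,[-4,-15,-20],40]
    - [8.5,[-4,-18,-24],48]
    - [8.5,[-4,-21,-28],56]
    - [8.5,[-4,-24,-32],64]
    - [8.5,[-4,-26,-36],72]
    - [8.5,[-4,-28,-38],79]
  grip_force: 100

```text
time_s: 1.15
eef_pos: [0.3281, 0.0878, 0.2326]
tcp_rot: [-1.543, 1.57, -1.697]
contact_force: [0.7, 0.3, 0.3]
opening: 0.992
```

```bash
python3 -c "
from h import *
goto([.466,-.362,.13],-86.8)"
```

```text
tcp [0.3281 0.0878 0.2326] zyaw -8.87737900790713 q [ 0.0569 -0.1172  1.8472 -0.0008  1.4117  0.2119] open 0.9919353010431958 t 1.15 F [0.686  0.2888 0.269 ]
shift [ 10.295  -42.3082  20.571 ] twist 77.92262099209287 tilt -0.9999996368007104
```

Emit:
play_rows:
  commands:
    - [8.5,[0,-4.2,2],8]
    - [8.5,[0,-8.4,4],16]
    - [8.5,[1,-12.6,6],24]
    - [8.5,[2,-17,8.2],32]
    - [8.5,[4,-21,10.2],40]
    - [8.5,[6,-25,12.3],48]
    - [8.5,[8,-30,14.5],56]
    - [8.5,[9,-34,16.5],64]
    - [8.5,[10.3,-38,18.5],72]
    - [8.5,[10.3,-42.3,20.6],77.9]

```text
time_s: 2.15
eef_pos: [0.4694, -0.3589, 0.127]
tcp_rot: [-2.46, 1.566, 2.31]
contact_force: [0.4, 0.5, 0.6]
opening: 0.996
```

```bash
python3 -c "
from h import *
goto([.466,-.362,.006],-86.8)
i=bot.camera_info('wrist');im=bot.read_camera('wrist');cv2.imwrite('pics/wrist1.png',im[...,::-1])
import pickle;pickle.dump(i,open('w1.pkl','wb'))
print(proj('wrist',[[.466,-.362,.03],[.596,-.355,.008]],i))"
```

```text
tcp [ 0.4694 -0.3589  0.127 ] zyaw -86.67894866149233 q [-0.7707  0.345   1.5708  0.0003  1.2308  0.742 ] open 0.9960725953651787 t 2.15 F [0.4061 0.5296 0.6205]
shift [12.0954 -0.3206  0.3358] twist 0.12105133850766947 tilt -0.9999875425532585
[[329.3951 229.674 ]
 [330.5934  26.3623]]
```

View pics/wrist1.png

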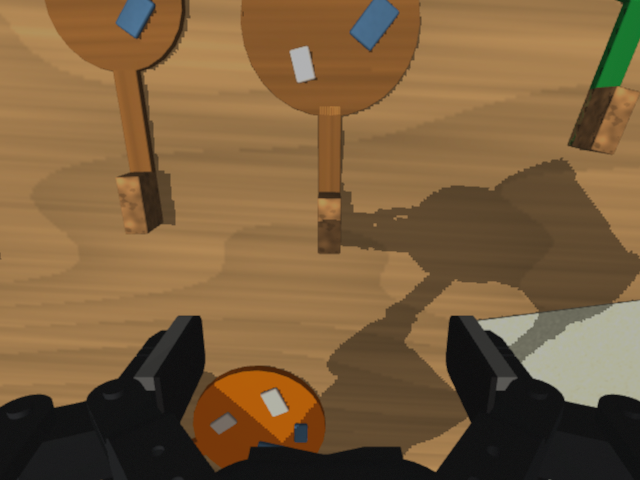

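Emit:
play_rows:
  commands:
    - [8.5,[0,0.3,0],0]
    - [8.5,[3,0.3,0],0]
    - [8.5,[6,0.3,0],0]
    - [8.5,[9,0.3,0],0]
    - [8.5,[11,0.3,0],0]
    - [8.5,[12,0.3,0],0]
    - [8.5,[12.2,0.3,0],0]
    - [8.5,[12.2,0.3,0],0]
    - [1,[12.2,0.3,0],0]
    - [1,[12.2,0.3,0],0]
  grip_force: 100

```text
time_s: 3.2
eef_pos: [0.4742, -0.3585, 0.0088]
tcp_rot: [0.792, 1.568, -0.716]
contact_force: [0.9, 1.7, 0.4]
opening: 0.68
```

Emit:
play_rows:
  commands:
    - [1,[0,0,0],0]
    - [1,[0,0,0],0]
    - [1,[0,0,0],0]
    - [1,[0,0,0],0]
    - [1,[0,0,0],0]
    - [1,[0,0,0],0]
    - [1,[0,0,0],0]
    - [1,[-0.3,0,0],0]
    - [1,[-1,0,0],0]
    - [1,[-2,0,0],0]

```text
time_s: 4.2
eef_pos: [0.4733, -0.3578, 0.0279]
tcp_rot: [-2.489, 1.57, 2.287]
contact_force: [0.1, -0.2, -0.1]
opening: 0.12
```

```bash
python3 -c "
from h import *
goto([.616,-.060,.13],1)"
```

```text
tcp [ 0.4733 -0.3578  0.0279] zyaw -86.36817837022366 q [-0.7646  0.4364  1.6992  0.0001  1.0069  0.7427] open 0.11952517898329551 t 4.2 F [ 0.0659 -0.1676 -0.1176]
shift [-10.1978  16.1268 -28.8197] twist -87.36817837022366 tilt -0.9999996420633539
```

```bash
python3 -c "
from h import *
im=bot.read_camera('wrist');cv2.imwrite('pics/wrist2.png',im[...,::-1]);s=bot.sense();print(s['eef_pos'],s['opening'])"
```

```text
[ 0.4745 -0.3589  0.0301] 0.11620259884702204
```

View pics/wrist2.png

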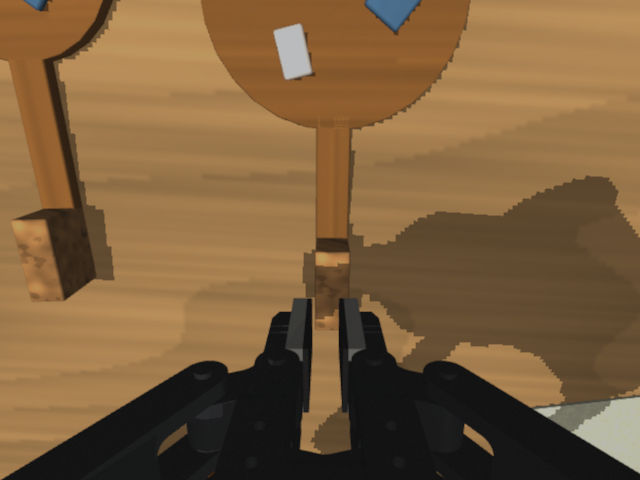

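```bash
python3 -c "
from h import *
import pickle
i=bot.camera_info('wrist');s=bot.sense();T=s['eef_pos']
print('now',onz('wrist',[[333,288],[333,250],[333,328]],.03,i),'tcp px',proj('wrist',[T,T+[0,0,.019]],i))
w=pickle.load(open('w1.pkl','rb'));print('w1',onz('wrist',[[329,223],[329,193],[329,253]],.03,w))
Rt=Ro.from_euler('xyz',s['tcp_rot']).as_matrix();print((np.array(i['cam_to_world'])[:3,3]-T)@Rt)
"
```

```text
now [[ 0.4709 -0.3631  0.03  ]
 [ 0.4897 -0.3618  0.03  ]
 [ 0.4498 -0.3646  0.03  ]] tcp px [[324.5215 280.4188]
 [324.5965 297.9133]]
w1 [[ 0.4707 -0.3614  0.03  ]
 [ 0.4916 -0.3602  0.03  ]
 [ 0.449  -0.3628  0.03  ]]
[-0.1814  0.0769  0.0002]
```

```bash
python3 -c "
from h import *
T=bot.sense()['eef_pos'];p=proj('side',T)[0];q=proj('top',T)[0];print(T,p,q,bot.sense()['opening'])
im=bot.read_camera('side')[...,::-1].copy();x,y=map(int,p)
c=cv2.resize(im[y-75:y+45,x-60:x+80],None,fx=5,fy=5,interpolation=cv2.INTER_CUBIC)
print('marker at',5*(p[0]-x+60),5*(p[1]-y+75))
cv2.imwrite('pics/side2.png',c)"
```

```text
[ 0.4745 -0.3589  0.0301] [320.956  309.5412] [408.9158 240.7676] 0.11620259884702204
marker at 304.7800829626223 377.7058378779927
```

View pics/side2.png

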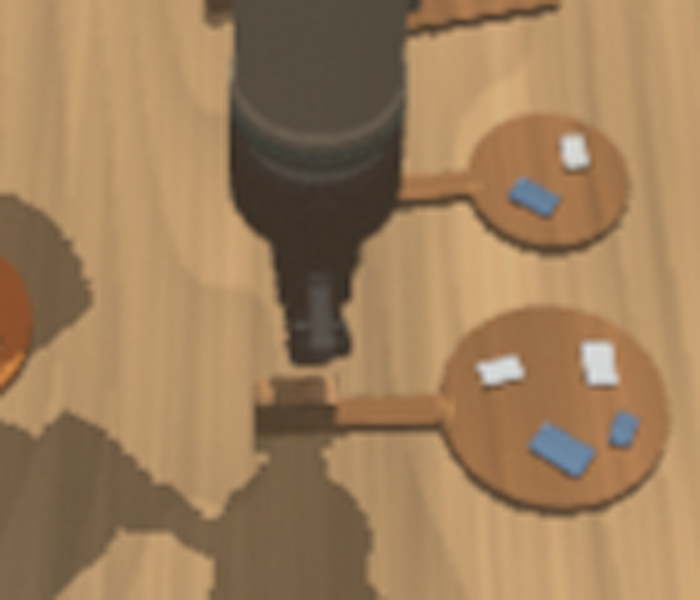

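Emit:
play_rows:
  commands:
    - [8.5,[0,-0.3,0.4],0]
    - [8.5,[0,-0.3,0.4],0]
    - [8.5,[0,-0.3,0.4],0]
    - [8.5,[0,-0.3,0.4],0]
    - [8.5,[0,-0.3,0.4],0]
    - [8.5,[1,-0.3,0.4],0]
    - [8.5,[2,-0.3,0.4],0]
    - [8.5,[2.4,-0.3,0.4],0]
    - [8.5,[2.6,-0.3,0.4],0]
    - [8.5,[2.6,-0.3,0.4],0]

```text
time_s: 5.3
eef_pos: [0.4705, -0.3619, 0.0009]
tcp_rot: [-2.494, 1.57, 2.282]
contact_force: [1.8, 0.8, 0.3]
opening: 0.999
```

```bash
python3 -c "
from h import *
im=bot.read_camera('wrist')[...,::-1];cv2.imwrite('pics/wrist3.png',im)
R=goto([.4709,-.3625,.002],-86.8);T=bot.sense()['eef_pos']
i=bot.camera_info('wrist');print([(x,proj('wrist',T+R@np.array([x,.0,.043]),i)[0]) for x in(-.05,-.03,-.013,0)])
im=bot.read_camera('side')[...,::-1].copy()
c=cv2.resize(im[234:354,260:400],None,fx=5,fy=5,interpolation=cv2.INTER_CUBIC)
cv2.imwrite('pics/side3.png',np.hstack([cv2.resize(im[254:344,270:370],(444,400),interpolation=cv2.INTER_CUBIC),cv2.resize(cv2.imread('pics/wrist3.png')[180:480,:],(356,400))]))"
```

```text
tcp [ 0.4707 -0.3621  0.0013] zyaw -86.3703123847674 q [-0.7729  0.4664  1.7272  0.0001  0.9483  0.7345] open 0.9969544740295928 t 5.35 F [ 0.9529 -0.5082  0.4282]
shift [-0.0674  0.0148  0.0393] twist 0.429687615232595 tilt -0.9999999365824923
[(-0.05, array([446.0761, 335.7665])), (-0.03, array([432.2698, 309.8017])), (-0.013, array([422.7877, 291.9694])), (0, array([416.5942, 280.3217]))]
```

View pics/side3.png

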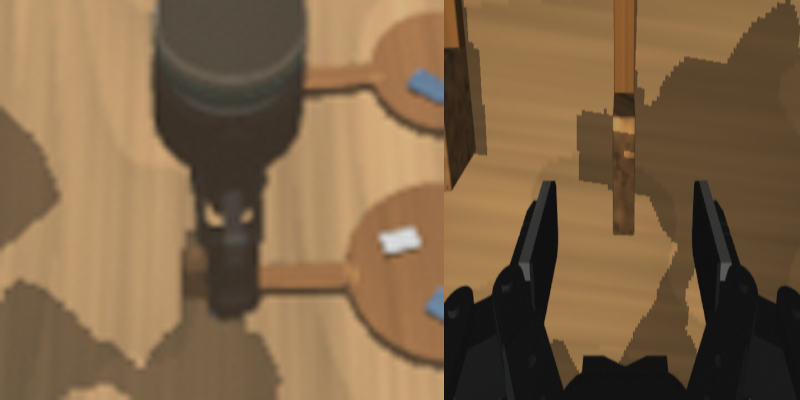

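```bash
python3 -c "
from h import *
def aty(px,y):
    o,d=ray('side',px);d=d[0];return o+d*(y-o[1])/d[1]
for y in(-.400,-.41,-.42):print('open',aty([[322.9,325]],y))
for y in(-.36,-.37,-.38):print('closed',aty([[323.6,306.5]],y))
print('block side base', onz('side',[[311.5,321]],0))
"
```

```text
open [ 0.4791 -0.4     0.0274]
open [ 0.4787 -0.41    0.0453]
open [ 0.4782 -0.42    0.0632]
closed [ 0.4806 -0.36    0.0462]
closed [ 0.4801 -0.37    0.0626]
closed [ 0.4797 -0.38    0.079 ]
block side base [[ 0.4516 -0.3738  0.    ]]
```

Emit:
play_rows:
  commands:
    - [8.5,[0.5,-0.2,0],0]
    - [8.5,[1.0,-0.2,0],0]
    - [8.5,[1.5,-0.2,0],0]
    - [8.5,[1.7,-0.2,0],0]
    - [8.5,[1.7,-0.2,0],0]
    - [1,[1.7,-0.2,0],0]
    - [1,[1.7,-0.2,0],0]
    - [1,[1.7,-0.2,0],0]
    - [1,[1.7,-0.2,0],0]
    - [1,[1.7,-0.2,0],0]

```text
time_s: 6.4
eef_pos: [0.4688, -0.3623, -0.015]
tcp_rot: [1.07, 1.571, -0.438]
contact_force: [-1.6, 1.7, 10.6]
opening: 0.149
```

Emit:
play_rows:
  commands:
    - [1,[0,0,0],0]
    - [1,[0,0,0],0]
    - [1,[0,0,0],0]
    - [1,[0,0,0],0]
    - [1,[0,0,0],0]
    - [1,[0,0,0],0]
    - [1,[0,0,0],0]
    - [1,[0,0,0],0]
    - [1,[0,0,0],0]
    - [1,[0,0,0],0]

```text
time_s: 7.4
eef_pos: [0.4688, -0.3624, -0.0149]
tcp_rot: [0.87, 1.57, -0.637]
contact_force: [-1.1, 0.8, 5.7]
opening: 0.141
```

Emit:
play_rows:
  commands:
    - [0.5,[-0.2,0,0],0]
    - [0.5,[-0.5,0,0],0]
    - [0.5,[-1,0,0],0]
    - [0.5,[-2,0,0],0]
    - [0.5,[-3,0,0],0]
    - [0.5,[-4,0,0],0]
    - [0.5,[-5,0,0],0]
    - [0.5,[-6,0,0],0]
    - [0.5,[-6,0,0],0]
    - [0.5,[-6,0,0],0]

```text
time_s: 8.4
eef_pos: [0.4688, -0.3623, 0.0449]
tcp_rot: [0.823, 1.57, -0.684]
contact_force: [-1.0, 0.3, -1.4]
opening: 0.145
```

```bash
python3 -c "
from h import *
R=goto([.616,-.060,.13],1);print(bot.sense()['torque'])
a=bot.read_camera('side')[...,::-1];b=bot.read_camera('wrist')[...,::-1]
cv2.imwrite('pics/s4.png',np.hstack([cv2.resize(a[230:360,260:410],(440,381),interpolation=cv2.INTER_CUBIC),cv2.resize(b,(360,381))]))"
```

```text
tcp [ 0.4688 -0.3623  0.0449] zyaw -86.36703560099441 q [-0.7755  0.4169  1.6823  0.0001  1.0419  0.7319] open 0.1453930595111959 t 8.4 F [-1.0256  0.258  -1.4249]
shift [ -8.5127  16.6116 -29.2382] twist -87.36703560099443 tilt -0.9999998516147952
[-0.0726  0.1284 -0.0143]
```

View pics/s4.png

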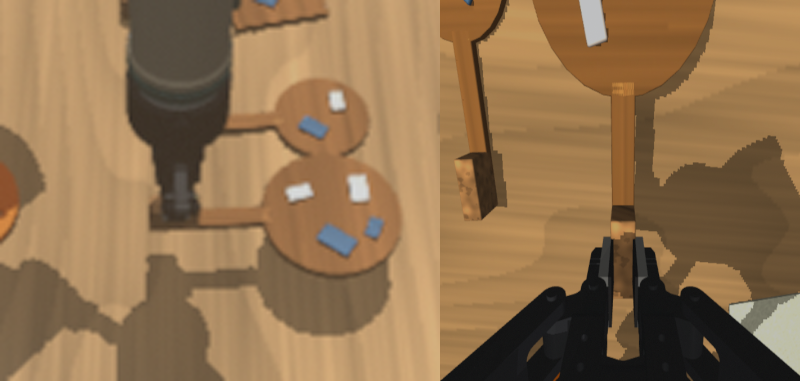

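Emit:
play_rows:
  commands:
    - [0.5,[-2,0,-1],-2]
    - [0.5,[-4,1,-3],-6]
    - [0.5,[-5,2,-5],-11]
    - [0.5,[-5,4,-8],-17]
    - [0.5,[-5,5,-10],-23]
    - [0.5,[-5,6,-12],-29]
    - [0.5,[-5,7,-14],-35]
    - [0.5,[-5,8,-16],-41]
    - [0.5,[-5,9,-18],-46]
    - [0.5,[-5,10,-19],-50]

```text
time_s: 9.5
eef_pos: [0.556, -0.1643, 0.0938]
tcp_rot: [3.092, 1.568, 2.461]
contact_force: [0.7, 0.6, -1.0]
opening: 0.146
```

```bash
python3 -c "
from h import *
R=goto([.62,-.075,.09],1.1)"
```

```text
tcp [ 0.556  -0.1643  0.0938] zyaw -36.12560717395983 q [-0.4077  0.3548  1.6454  0.0007  1.1436  0.2225] open 0.14598569691727442 t 9.5 F [ 0.6731  0.5536 -1.0454]
shift [ 0.3832 10.9844 -0.0949] twist -37.22560717395983 tilt -0.9999972788140149
```

Emit:
play_rows:
  commands:
    - [0.5,[0,2,0],-6]
    - [0.5,[0,4,0],-12]
    - [0.5,[0,6,0],-18]
    - [0.5,[0.2,8,0],-24]
    - [0.5,[0.3,9.5,0],-29]
    - [0.5,[0.3,10.5,0],-33]
    - [0.5,[0.3,10.9,0],-36]
    - [0.5,[0.3,10.9,0],-37.2]
    - [0.5,[0.3,10.9,0],-37.2]
    - [0.5,[0.3,10.9,0],-37.2]

```text
time_s: 10.5
eef_pos: [0.6208, -0.0789, 0.0913]
tcp_rot: [3.093, 1.57, 3.107]
contact_force: [-0.2, 0.9, -0.9]
opening: 0.141
```

```bash
python3 -c "
from h import *
R=goto([.62,.087,.09],1.1)
i=bot.camera_info('wrist')
a=bot.read_camera('side')[...,::-1];b=bot.read_camera('wrist')[...,::-1];t=bot.read_camera('top')[...,::-1]
for n,m in(('s5',a),('w5',b),('t5',t)):cv2.imwrite(f'pics/{n}.png',m)
c=np.zeros((600,800,3),np.uint8)
c[:420,:400]=cv2.resize(t[125:251,130:250],(400,420),interpolation=cv2.INTER_CUBIC)
c[:420,400:]=cv2.resize(a[90:237,310:450],(400,420),interpolation=cv2.INTER_CUBIC)
c[420:,:240]=cv2.resize(b,(240,180))
cv2.imwrite('pics/c5.png',c)"
```

```text
tcp [ 0.6208 -0.0789  0.0913] zyaw 0.7741992415107322 q [-0.2374  0.4195  1.5452 -0.0001  1.1774 -0.2509] open 0.1414079271541512 t 10.5 F [-0.2227  0.8991 -0.9367]
shift [ 0.1309 16.5868  0.1455] twist -0.32580075848926526 tilt -0.9999998357449226
```

View pics/c5.png

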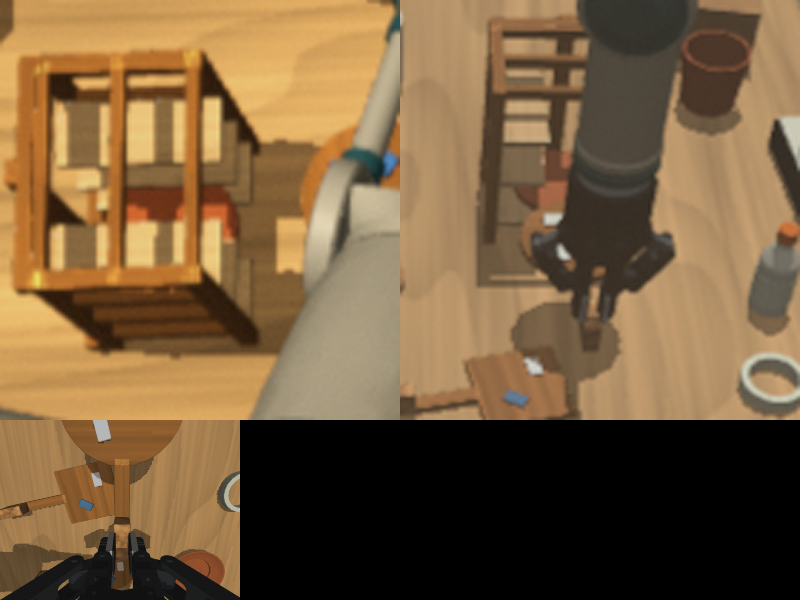

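```bash
python3 -c "
from h import *
S=lambda x,y:[310+(x-400)*.35,90+y*.35]
print('disc left edge',onz('side',[S(521,240)],.11))
print('block',onz('side',[S(591,322)],.135),proj('side',[.6208,-.0789,.135]))
print('front roof bar left end/post',onz('side',[S(489,92)],.207),'back left',onz('side',[S(489,20)],.207), 'post base', onz('side',[S(486,243)],0),onz('side',[S(495,243)],0))
T=lambda x,y:[130+x*.3,125+y*.3]
print('top roof',onz('top',[T(204,52),T(204,280),T(37,58),T(16,290),T(45,290)],.207))
"
```

```text
disc left edge [[0.5636 0.0417 0.11  ]]
block [[ 0.6205 -0.0951  0.135 ]] [[376.4903 198.3138]]
front roof bar left end/post [[0.5296 0.1522 0.207 ]] back left [[0.5332 0.2763 0.207 ]] post base [[0.5372 0.1553 0.    ]] [[0.5473 0.1555 0.    ]]
top roof [[0.6969 0.1604 0.207 ]
 [0.5319 0.1588 0.207 ]
 [0.6967 0.2782 0.207 ]
 [0.5292 0.2885 0.207 ]
 [0.5285 0.2685 0.207 ]]
```

Emit:
play_rows:
  commands:
    - [0.5,[0,1,-0.1],0]
    - [0.5,[0,3,-0.1],0]
    - [0.5,[0,5,-0.1],0]
    - [0.5,[0,7,-0.1],0]
    - [0.5,[0,9,-0.1],0]
    - [0.5,[0,11,-0.1],0]
    - [0.5,[0,13,-0.1],0]
    - [0.5,[0,15,-0.1],0]
    - [0.5,[0,16.3,-0.1],0]
    - [0.5,[0,16.7,-0.1],0]

```text
time_s: 11.65
eef_pos: [0.6173, 0.0901, 0.0917]
tcp_rot: [1.69, 1.57, 1.706]
contact_force: [0.0, 0.4, -1.7]
opening: 0.142
```

```bash
python3 -c "
from h import *
R=goto([.618,.089,.075],1.1)"
```

```text
tcp [0.6173 0.0901 0.0917] zyaw 0.9219848367817185 q [0.0331 0.4163 1.5497 0.0005 1.1757 0.0168] open 0.1420785552804202 t 11.65 F [ 0.0467  0.4463 -1.7072]
shift [ 1.6682 -0.1094  0.0635] twist -0.17801516321827648 tilt -0.9999998847748561
```

Now lower gently and watch for ledge contact.

Emit:
play_rows:
  commands:
    - [0.5,[0.3,0,0],0]
    - [0.5,[0.6,0,0],0]
    - [0.5,[0.9,0,0],0]
    - [0.5,[1.1,0,0],0]
    - [0.5,[1.2,0,0],0]
    - [0.5,[1.3,0,0],0]
    - [0.5,[1.4,0,0],0]
    - [0.5,[1.4,0,0],0]
    - [0.5,[1.4,0,0],0]
    - [0.5,[1.4,0,0],0]

```text
time_s: 12.65
eef_pos: [0.6178, 0.0884, 0.0777]
tcp_rot: [0.342, 1.571, 0.357]
contact_force: [0.2, -0.8, -1.5]
opening: 0.145
```

```bash
python3 -c "
from h import *
R=goto([.618,.089,.075],1.1)
a=bot.read_camera('side')[...,::-1];t=bot.read_camera('top')[...,::-1]
cv2.imwrite('pics/s6.png',a);cv2.imwrite('pics/t6.png',t)
cv2.imwrite('pics/c6.png',np.hstack([cv2.resize(t[125:251,130:250],(400,420),interpolation=cv2.INTER_CUBIC),cv2.resize(a[90:216,310:430],(400,420),interpolation=cv2.INTER_CUBIC)]))"
```

```text
tcp [0.6178 0.0884 0.0777] zyaw 0.8356491034246278 q [0.0307 0.4281 1.568  0.0001 1.1453 0.0161] open 0.1450499066473479 t 12.65 F [ 0.1686 -0.8121 -1.4616]
shift [0.2725 0.0548 0.0251] twist -0.26435089657536537 tilt -0.9999999700696826
```

Emit:
play_rows:
  commands:
    - [0.5,[0.1,0,0],0]
    - [0.5,[0.1,0,0],0]
    - [0.5,[0.2,0,0],0]
    - [0.5,[0.2,0,0],0]
    - [0.5,[0.3,0,0],0]
    - [0.5,[0.3,0,0],0]
    - [0.5,[0.3,0,0],0]
    - [0.5,[0.3,0,0],0]
    - [0.5,[0.3,0,0],0]
    - [0.5,[0.3,0,0],0]

```text
time_s: 13.75
eef_pos: [0.6178, 0.0883, 0.0748]
tcp_rot: [-0.353, 1.57, -0.339]
contact_force: [0.5, -0.5, 2.5]
opening: 0.141
```

```bash
python3 -c "
from h import *
R=goto([.618,.089,.075],1.1);print(bot.sense()['torque'])"
```

```text
tcp [0.6178 0.0883 0.0748] zyaw 0.8348089645279435 q [ 0.0306  0.4307  1.5718 -0.0002  1.1387  0.0161] open 0.14107211290397867 t 13.75 F [ 0.5455 -0.5371  2.4736]
shift [-0.0243  0.0704  0.0165] twist -0.265191035472057 tilt -0.9999999128357162
[-0.1721  0.0365  0.0067]
```

Emit:
play_rows:
  commands:
    - [3,[0,0,0],0]
    - [4,[0,0,0],0]
    - [6,[0,0,0],0]
    - [6,[0,0,0],0]
    - [6,[-2,0,0],0]
    - [6,[-5,0,0],0]
    - [6,[-9,0,0],0]
    - [6,[-13,0,0],0]
    - [6,[-17,0,0],0]
    - [6,[-18,0,0],0]

```text
time_s: 14.75
eef_pos: [0.6201, 0.0886, 0.2602]
tcp_rot: [0.039, 1.561, 0.054]
contact_force: [0.8, 0.7, -0.1]
opening: 0.706
```

```bash
python3 -c "
from h import *
R=goto([.475,-.228,.13],-85)
i=bot.camera_info('wrist')
a=bot.read_camera('side')[...,::-1];b=bot.read_camera('wrist')[...,::-1]
cv2.imwrite('pics/s7.png',a);cv2.imwrite('pics/w7.png',b)
D=np.array([[.6178-.0022,.0883+.128,.098]]);print('pred disc wrist',proj('wrist',D,i),'rack c',proj('wrist',[[.617,.2165,.207],[.532,.157,.207],[.702,.157,.207],[.545,.157,.098],[.688,.157,.098]],i))
cv2.imwrite('pics/c7.png',np.hstack([cv2.resize(b,(430,322)),cv2.resize(a[80:220,310:430],(276,322),interpolation=cv2.INTER_CUBIC)]))"
```

```text
tcp [0.6201 0.0886 0.2602] zyaw 0.8412932279312874 q [0.0308 0.3219 1.2737 0.0002 1.5365 0.0161] open 0.7058653357005567 t 14.75 F [ 0.7811  0.6544 -0.0965]
shift [ 12.8606 -31.4503 -15.0952] twist 85.84129322793129 tilt -0.9999548020779954
pred disc wrist [[319.255   35.4582]] rack c [[321.1803  -1.0374]
 [161.2428 121.0777]
 [477.0184 125.679 ]
 [228.3825 117.1302]
 [410.3654 119.8096]]
```

View pics/c7.png

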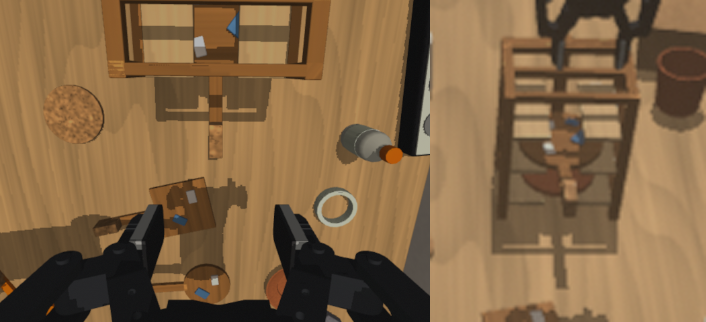

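```bash
python3 -c "
from h import *
i=bot.camera_info('wrist')
im=cv2.imread('pics/w7.png');g=cv2.cvtColor(im,cv2.COLOR_BGR2HSV)
print('block',onz('wrist',[[320,183],[320,211],[320,238]],.12,i)[:,:2],'roof front',onz('wrist',[[161,117],[479,117]],.207,i)[:,:2])
goto([.473,-.228,.13],-85)"
```

```text
block [[0.6153 0.1103]
 [0.6156 0.0884]
 [0.6158 0.0664]] roof front [[0.5316 0.1591]
 [0.6996 0.1615]]
tcp [0.6188 0.0885 0.2568] zyaw 0.8362353588289138 q [0.0307 0.3238 1.2788 0.0002 1.5344 0.0161] open 0.7004471963152422 t 14.85 F [-0.0521 -0.6781 -0.1375]
shift [ 12.6056 -31.4392 -15.0958] twist 85.83623535882892 tilt -0.9999890923774652
```

```bash
python3 -c "
from h import *
import pickle
w=pickle.load(open('w1.pkl','rb'));print('w1',onz('wrist',[[134,203],[130,175],[138,232]],.03,w),onz('wrist',[[125,72],[150,70]],.008,w))"
```

```text
w1 [[ 0.477  -0.2288  0.03  ]
 [ 0.4959 -0.2277  0.03  ]
 [ 0.4566 -0.23    0.03  ]] [[ 0.5608 -0.22    0.008 ]
 [ 0.563  -0.2367  0.008 ]]
```

Emit:
play_rows:
  commands:
    - [8.5,[0,-3,-1],8]
    - [8.5,[0,-6,-3],16.5]
    - [8.5,[0,-10,-5],25]
    - [8.5,[2,-14,-7],33.5]
    - [8.5,[4,-18,-9],42]
    - [8.5,[7,-22,-10.5],50.5]
    - [8.5,[10,-26,-12],59]
    - [8.5,[13,-29,-13.5],67.5]
    - [8.5,[15,-31.5,-14.9],76]
    - [8.5,[16,-31.5,-14.9],84.5]

```text
time_s: 15.85
eef_pos: [0.4686, -0.2299, 0.0901]
tcp_rot: [-2.08, 1.562, 2.733]
contact_force: [0.6, 0.3, -0.1]
opening: 0.995
```

Emit:
play_rows:
  commands:
    - [8.5,[0,0,0],1.3]
    - [8.5,[0,0,0],1.3]
    - [8.5,[0,0,0],1.3]
    - [8.5,[0,0,0],1.3]
    - [8.5,[0,0,0],1.3]
    - [8.5,[0,0,0],1.3]
    - [8.5,[0,0,0],1.3]
    - [8.5,[0,0,0],1.3]
    - [8.5,[0,0,0],1.3]
    - [8.5,[0,0,0],1.3]

```text
time_s: 16.85
eef_pos: [0.4733, -0.2287, 0.0946]
tcp_rot: [2.955, 1.571, 1.472]
contact_force: [0.1, 0.5, 0.6]
opening: 1.0
```

```bash
python3 -c "
from h import *
goto([.475,-.229,-.015],-85)
i=bot.camera_info('wrist');im=bot.read_camera('wrist')[...,::-1];cv2.imwrite('pics/w8.png',im);print(proj('wrist',[.477,-.229,.03],i))
cv2.imwrite('pics/c8.png',im[60:480])"
```

```text
tcp [ 0.4733 -0.2287  0.0946] zyaw -84.96879375698902 q [-0.5827  0.2782  1.7625  0.0001  1.101   0.9002] open 1.0000464484221376 t 16.85 F [0.0605 0.5188 0.5531]
shift [10.956   0.1699  0.0455] twist 0.031206243010984736 tilt -0.9999999897925261
[[325.5599 233.3441]]
```

View pics/c8.png

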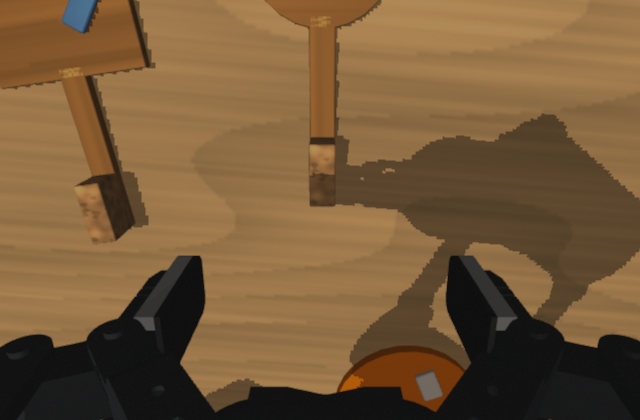

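Emit:
play_rows:
  commands:
    - [8.5,[2,0.2,-0.1],0]
    - [8.5,[5,0.2,-0.1],0]
    - [8.5,[8,0.2,-0.1],0]
    - [8.5,[9.5,0.2,-0.1],0]
    - [8.5,[10.5,0.2,-0.1],0]
    - [8.5,[10.9,0.2,-0.1],0]
    - [8.5,[10.9,0.2,-0.1],0]
    - [0.5,[10.9,0.2,-0.1],0]
    - [0.5,[10.9,0.2,-0.1],0]
    - [0.5,[10.9,0.2,-0.1],0]

```text
time_s: 17.9
eef_pos: [0.4757, -0.2279, -0.0137]
tcp_rot: [0.961, 1.569, -0.522]
contact_force: [-0.2, 0.8, 0.0]
opening: 0.507
```

Emit:
play_rows:
  commands:
    - [0.5,[0,0,0],0]
    - [0.5,[0,0,0],0]
    - [0.5,[0,0,0],0]
    - [0.5,[0,0,0],0]
    - [0.5,[0,0,0],0]
    - [0.5,[0,0,0],0]
    - [0.5,[0,0,0],0]
    - [0.5,[0,0,0],0]
    - [0.5,[0,0,0],0]
    - [0.5,[0,0,0],0]

```text
time_s: 18.9
eef_pos: [0.4755, -0.2277, -0.0137]
tcp_rot: [0.953, 1.57, -0.53]
contact_force: [-1.4, 0.2, 6.4]
opening: 0.141
```

Emit:
play_rows:
  commands:
    - [0.5,[-0.2,0,0],0]
    - [0.5,[-0.5,0,0],0]
    - [0.5,[-1,0,0],0]
    - [0.5,[-2,0,0],0]
    - [0.5,[-4,0,0],0]
    - [0.5,[-7,0,0],0]
    - [0.5,[-10,0,0],0]
    - [0.5,[-13,0,0],0]
    - [0.5,[-16,0,0],0]
    - [0.5,[-16,0,0],0]

```text
time_s: 19.9
eef_pos: [0.478, -0.2293, 0.1507]
tcp_rot: [0.914, 1.561, -0.569]
contact_force: [0.1, -0.1, -0.7]
opening: 0.137
```

```bash
python3 -c "
from h import *
goto([.619,-.045,.147],1.0)
print(bot.sense()['torque'])"
```

```text
tcp [ 0.478  -0.2293  0.1507] zyaw -84.96851141642806 q [-0.5787  0.2307  1.6764  0.0001  1.2245  0.9042] open 0.1374860219939018 t 19.9 F [ 0.1188 -0.1434 -0.6639]
shift [  0.3884  15.659  -17.1278] twist -85.96851141642804 tilt -0.9999493954721559
[-0.0189  0.1077  0.0043]
```

Emit:
play_rows:
  commands:
    - [0.5,[0,1,-1],-5]
    - [0.5,[0,2.5,-2.5],-13]
    - [0.5,[0,4,-4],-21]
    - [0.5,[0,6,-6],-29]
    - [0.5,[0,8,-8],-37]
    - [0.5,[0,10,-10],-45]
    - [0.5,[0,12,-11.5],-53]
    - [0.5,[0,14,-13],-61]
    - [0.5,[0,15,-14],-69]
    - [0.5,[0,15.6,-14.5],-75]

```text
time_s: 20.9
eef_pos: [0.6182, -0.068, 0.1447]
tcp_rot: [2.757, 1.569, 2.59]
contact_force: [-0.9, -0.1, 0.1]
opening: 0.136
```

Emit:
play_rows:
  commands:
    - [0.5,[0,0,0],-4]
    - [0.5,[0,0,0],-8]
    - [0.5,[0,0,0],-11]
    - [0.5,[0,0,0],-11]
    - [0.5,[0,0,0],-11]
    - [0.5,[0,0,0],-11]
    - [0.5,[0,0,0],-11]
    - [0.5,[0,0,0],-11]
    - [0.5,[0,0,0],-11]
    - [0.5,[0,0,0],-11]

```text
time_s: 21.9
eef_pos: [0.6179, -0.0695, 0.1456]
tcp_rot: [0.719, 1.571, 0.737]
contact_force: [0.0, 0.6, -0.8]
opening: 0.138
```

```bash
python3 -c "
from h import *
goto([.617,.089,.147],1.0)
i=bot.camera_info('wrist');im=bot.read_camera('wrist')[...,::-1];cv2.imwrite('pics/w9.png',im)
h=cv2.cvtColor(im,cv2.COLOR_BGR2HSV)
# handle columns at a row well ahead of the block
for r in(110,130,150,170,190,210,230):
    print(r,[tuple(h[r,c]) [1] for c in range(290,360,5)])
"
```

```text
tcp [ 0.6179 -0.0695  0.1456] zyaw 1.024735703866765 q [-0.2238  0.3735  1.4769  0.0001  1.2911 -0.2417] open 0.13802913775045503 t 21.9 F [ 0.0262  0.5565 -0.8183]
shift [-0.1379 15.8444  0.197 ] twist 0.024735703866767267 tilt -0.9999999956475893
110 [np.uint8(129), np.uint8(129), np.uint8(129), np.uint8(174), np.uint8(174), np.uint8(172), np.uint8(174), np.uint8(173), np.uint8(174), np.uint8(175), np.uint8(173), np.uint8(166), np.uint8(126), np.uint8(132)]
130 [np.uint8(169), np.uint8(169), np.uint8(165), np.uint8(175), np.uint8(174), np.uint8(173), np.uint8(174), np.uint8(173), np.uint8(172), np.uint8(171), np.uint8(173), np.uint8(163), np.uint8(130), np.uint8(126)]
150 [np.uint8(164), np.uint8(168), np.uint8(167), np.uint8(171), np.uint8(173), np.uint8(173), np.uint8(172), np.uint8(174), np.uint8(174), np.uint8(174), np.uint8(173), np.uint8(158), np.uint8(129), np.uint8(130)]
170 [np.uint8(173), np.uint8(173), np.uint8(173), np.uint8(172), np.uint8(172), np.uint8(171), np.uint8(171), np.uint8(171), np.uint8(172), np.uint8(173), np.uint8(171), np.uint8(147), np.uint8(132), np.uint8(132)]
190 [np.uint8(173), np.uint8(172), np.uint8(173), np.uint8(171), np.uint8(173), np.uint8(171), np.uint8(172), np.uint8(171), np.uint8(173), np.uint8(172), np.uint8(171), np.uint8(139), np.uint8(132), np.uint8(131)]
210 [np.uint8(173), np.uint8(173), np.uint8(173), np.uint8(174), np.uint8(175), np.uint8(174), np.uint8(172), np.uint8(172), np.uint8(171), np.uint8(172), np.uint8(172), np.uint8(139), np.uint8(133), np.uint8(133)]
230 [np.uint8(171), np.uint8(171), np.uint8(171), np.uint8(172), np.uint8(174), np.uint8(175), np.uint8(173), np.uint8(174), np.uint8(174), np.uint8(174), np.uint8(172), np.uint8(135), np.uint8(133), np.uint8(132)]
```

Emit:
play_rows:
  commands:
    - [0.5,[0,1,0.2],0]
    - [0.5,[0,3,0.2],0]
    - [0.5,[0,5,0.2],0]
    - [0.5,[0,7,0.2],0]
    - [0.5,[0,9,0.2],0]
    - [0.5,[0,11,0.2],0]
    - [0.5,[0,13,0.2],0]
    - [0.5,[0,14.5,0.2],0]
    - [0.5,[0,15.5,0.2],0]
    - [0.5,[0,16,0.2],0]

```text
time_s: 22.95
eef_pos: [0.6169, 0.0916, 0.1456]
tcp_rot: [1.291, 1.571, 1.31]
contact_force: [-0.9, -0.6, 0.2]
opening: 0.141
```

Emit:
play_rows:
  commands:
    - [0.5,[0.2,0,0],0]
    - [0.5,[0.4,0,0],0]
    - [0.5,[0.6,0,0],0]
    - [0.5,[0.8,0,0],0]
    - [0.5,[0.9,0,0],0]
    - [0.5,[1,0,0],0]
    - [0.5,[1.1,0,0],0]
    - [0.5,[1.2,0,0],0]
    - [0.5,[1.2,0,0],0]
    - [0.5,[1.2,0,0],0]

```text
time_s: 23.95
eef_pos: [0.617, 0.0906, 0.1336]
tcp_rot: [1.003, 1.571, 1.022]
contact_force: [-0.2, 0.1, -0.9]
opening: 0.135
```

Emit:
play_rows:
  commands:
    - [0.5,[0.1,0,0],0]
    - [0.5,[0.1,0,0],0]
    - [0.5,[0.2,0,0],0]
    - [0.5,[0.2,0,0],0]
    - [0.5,[0.3,0,0],0]
    - [0.5,[0.3,0,0],0]
    - [0.5,[0.3,0,0],0]
    - [0.5,[0.3,0,0],0]
    - [0.5,[0.3,0,0],0]
    - [0.5,[0.3,0,0],0]

```text
time_s: 24.95
eef_pos: [0.6171, 0.0905, 0.1307]
tcp_rot: [0.033, 1.571, 0.051]
contact_force: [0.2, -0.2, 0.9]
opening: 0.14
```

Emit:
play_rows:
  commands:
    - [3,[0,0,0],0]
    - [4,[0,0,0],0]
    - [6,[0,0,0],0]
    - [6,[0,0,0],0]
    - [6,[0,0,0],0]
    - [6,[-2,0,0],0]
    - [6,[-5,0,0],0]
    - [6,[-9,0,0],0]
    - [6,[-13,0,0],0]
    - [6,[-15,0,0],0]

```text
time_s: 25.95
eef_pos: [0.6184, 0.0907, 0.2848]
tcp_rot: [0.037, 1.565, 0.055]
contact_force: [0.1, 0.1, -0.2]
opening: 0.7
```

Emit:
play_rows:
  commands:
    - [6,[0,-2,0],0]
    - [6,[0,-5,0],0]
    - [6,[0,-8,0],0]
    - [6,[0,-10,0],0]
    - [6,[0,-10,0],0]
    - [6,[0,-10,0],0]
    - [6,[0,-10,0],0]
    - [6,[0,-10,0],0]
    - [6,[0,-10,0],0]
    - [6,[0,-10,0],0]

```text
time_s: 26.95
eef_pos: [0.6188, -0.0088, 0.2806]
tcp_rot: [1.169, 1.571, 1.188]
contact_force: [-0.1, 0.4, 0.2]
opening: 0.703
```

```bash
python3 -c "
from h import *
goto([.6,0,.28],1)
i=bot.camera_info('wrist')
import pickle;pickle.dump(i,open('w10.pkl','wb'))
a=bot.read_camera('side')[...,::-1];b=bot.read_camera('wrist')[...,::-1]
cv2.imwrite('pics/w10.png',b)
cv2.imwrite('pics/c10.png',np.hstack([b[:300,120:520],cv2.resize(a[80:200,330:420],(225,300),interpolation=cv2.INTER_CUBIC)]))
print('block tops, x centred home: small',proj('wrist',[[.616,.0895,.175],[.616,.0895,.12]],i))"
```

```text
tcp [ 0.6188 -0.0088  0.2806] zyaw 1.0810985667179862 q [-0.1267  0.3111  1.2409  0.0002  1.5896 -0.1456] open 0.7026113217473279 t 26.95 F [-0.1045  0.4059  0.247 ]
shift [ 0.0616  0.9141 -1.8611] twist 0.08109856671798354 tilt -0.9999999842104105
block tops, x centred home: small [[323.3808  71.7165]
 [323.6855  77.6216]]
```

View pics/c10.png

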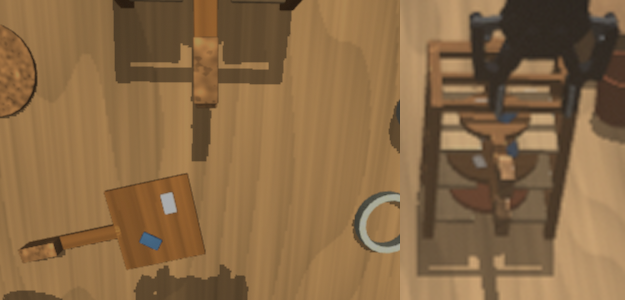

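```bash
python3 -c "
from h import *
i=bot.camera_info('wrist');print(onz('wrist',[[325,38],[325,104]],.175,i)[:,:2]);print(bot.job_done(),bot.sense()['time_s'])"
```

```text
[[0.6167 0.1088]
 [0.6174 0.0697]]
the job is handed in; nothing more can be done
the job is handed in; nothing more can be done
```

Both boards are in the rack and the job is handed in at about 27 s, with no verdict reported. The larger round board went into the middle slot first. The smaller round board then went into the top slot. Both were lowered onto their ledges, released, and the gripper was withdrawn clear of the rack.

**Failed first grasp:** my first attempt on the larger board closed on nothing. The fingertips sat about 23 mm higher than the reported TCP, so I regrasped with the TCP about 15 mm below table level, and that held.

**Camera disagreement:** the top and side cameras disagreed by about 3 mm in x and 7 mm in y. I averaged them and checked against the wrist camera.

**Larger board:** the wrist image put its grip block 72 mm outside the rack mouth (70 mm is nominal), so its disc is about 2 mm short of centre. It was sideways-centred to within 1 mm. I felt ledge contact before letting go. In the last wrist picture it is hidden under the smaller board, so this measurement was not repeated after the second placement.

**Smaller board:** its grip block is about 70 to 71 mm outside the mouth and within 2 mm sideways. I felt ledge contact, but the force signal was small. The last side view shows both boards in their slots with handles straight out. I judged that they lie level by eye rather than measuring the tilt.

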